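# Restock the glue-stick box and hold the spring clip open over its back card

### The job

Drop the loose glue stick, cap up, end-down into the empty narrow cell of the black stock box so that it stands on the cell's floor. Then take the spring clip by its two handles, squeeze them to spread the jaws well open against the spring, and bring it jaws-down over the middle of the top edge of the box's upright back card, one jaw in front of the card and one behind, reaching well past the edge without touching card or box. Finish while still holding the clip gaping there, ready for a label to be slipped in; do not let go, and leave the other things on the shelf where they are.

Things in the scene. Friction and masses are not known exactly. Their poses are not given: they have to be found in the camera images.
- stick: The loose glue stick, 22 mm in diameter and 100 mm tall, 35 g (may vary by a third), white barrel with an orange cap on top; starts standing on its foot on the work surface. Origin: centre of its foot (underside); z runs up its axis to the cap.
- box: Black stock box fixed to the surface, 96 x 96 mm, walls 62 mm high, 3 mm thick. Origin: centre of its underside; x points from the cells to the back card (roughly away from the robot), z up. A row of three square cells lies at x = -31 mm, y = -31, 0 and +31 mm; only the one at y = -31 is empty, the others hold fixed glue sticks (tops at 104 mm). Behind them are card packs, tops at 56 mm.
- box_cell (a point): Centre of the floor of the empty cell, which is 28 mm square and 58 mm deep, its mouth 62 mm and its floor 4 mm above the surface. Axes as the box.
- card_edge (a point): Middle of the top edge of the rigid brown back card, which stands upright and fixed at the back of the box: 90 mm wide (along y), 3.5 mm thick (along x), top edge 150 mm above the surface, 74 mm behind the row of cells. Axes as the box; x is the card's normal.
- clip: Steel spring clip, 65 g (varies by a third), 60 mm wide (x), 92 mm tall, starts shut, standing on its two black jaws, handles up. Two halves rock about a pin along x, 45 mm above the jaw ends; each has a jaw below and a handle above on the same side. Origin: middle of the jaw ends when shut, fixed to the -y half; y is the squeezing direction, z up to the handles.
- jaw_a (a point): Middle of the inner lower edge of the clip's -y jaw. Each jaw is a block 60 mm wide (clip x), 12 mm thick, 10 mm high. A card can enter about 38 mm between the jaws.
- jaw_b (a point): Middle of the inner lower edge of the +y jaw (it meets jaw_a when the clip is shut).
- pack: Bystander: flat wrapped pack of index cards, 76 x 127 x 22 mm. Origin: centre of underside.
- tape: Bystander: clear roll of tape lying flat, 72 mm across, 19 mm high. Origin: centre of underside.
- stapler: Bystander: black stapler, 140 x 36 mm, about 45 mm high. Origin: centre of underside.
- clip_arm (a joint): Opening angle of the clip: 0 shut, stop at 0.5 rad, jaw ends then gaping about 22 mm. A spring shuts it: about 5 N on each handle starts it opening, about 11 N holds it at the stop. The handles end in bars 8 mm thick, 44 mm long (clip x), centred 88 mm above the jaw ends at clip y = -22 and +22 mm: 52 mm over all when shut, about 31 mm fully squeezed.
Things that resemble listed ones, but are neither listed nor needed, are in the scene too. Of the things that look like the box, the smaller one is meant. There is more than one size of the clip; the one meant has the size given above.

How it is judged:
By the outcome, as a careful person would: the job done as asked, in the order asked, and still so for the second after the job is handed in, while the arm keeps its last pose, push and grip.
It also fails if it takes over 53 s, if anything falls off the work surface, if the arm or the gripper's body presses on something with over 40 N, if the wrist force passes 120 N, or if a joint passes its speed limit or range.

### The arm

A 7-joint arm with a two-finger parallel gripper is mounted at the origin on the work surface. World frame = base frame: x ahead of the robot, y to its left, z up, the work surface at z = 0. Lengths are in m, angles in rad, forces in N, time in s.
With the tool pointing down it reaches from about 0.425 to 0.8 m from the base axis. Payload 8.3 kg.
Tool frame: the origin (TCP) lies at the very end of the fingers, on their centre line; the grasp point (between the pads) lies 19 mm behind it; z points along the fingers, y is the direction in which the jaws open and shut (so a half turn about z gives the same grasp; the last joint's range is limited). The gripper opens to 85 mm and grips with 20 to 120 N. Pads are 22 mm wide; open, the fingers measure 114 mm over their backs; the gripper's body (76 mm by 85 mm) begins 54 mm behind the grasp point. The pads swing forward as they close: fully open they stand 13 mm farther back than shut.
Start: joints at [-1.284, 0.383, 0.016, 1.37, -0.006, 1.388, -0.046], TCP at [0.214, 0.587, 0.231] pointing down, gripper open.
Joint ranges: [-2.95, 2.95], [-0.25, 2.06], [-1.52, 1.56], [0.18, 2.33], [-1.44, 4.58], [0.02, 2.06], [-3.01, 3.01]. Speed limits (rad/s): [2.39, 2.39, 3.01, 3.01, 3.14, 3.14, 3.14].

### API

Orientations are given as a rotation vector (axis times angle).
In Python, from bench import ctrl, cams, job gives the robot as it stands.
- The arm moves only by the shell command python3 -m creep 'ROWS'. ROWS is JSON, a list of rows, each a list of 5 numbers: the shift along the tool's x, y, z in mm, then the turn about the tool's z in rad, then the gripper command: -1 is fully open, 1 is shut, values between are in proportion. A call has 1 to 8 rows; each row shifts and turns the commanded pose from where the row before left it, along the tool's axes as they then stand; what a row does not reach is not made up. A row lasts 1/8 s, in which the tool goes at most 62.5 mm and 10.7 degrees, less where a joint would pass 70% of its speed; a pose out of reach is approached as far as the arm can. A call is refused whole if a number of a shift passes 62.5 or a number of a turn 0.188, either way. A call with a gripper value outside its range is refused whole. The fingers move at their own pace and stop on an object; the grip force is fixed at half the most. Time passes only in rows, so rows that do not move let the fingers close. It gives the time, the measured TCP pose, the force and the opening at its end, in the units of the state.
- ctrl.read_state(): the state, without advancing time (a new reading comes with each control period).
- cams.camera(name): name is "scene" or "side" or "wrist"; returns a dict with "frame" (420x560x3 uint8, red, green, blue), "fx", "fy", "cx", "cy" (pixels), "world_from_camera" (4x4, takes a point from camera to world coordinates); the wrist camera has in their place "hand_eye" (4x4, takes a point from camera to tool coordinates, whose origin is the TCP and whose axes are the flange's). Camera axes: x right, y up, looking along -z (the intrinsics and any distortion apply to the point x, -y, -z); pixel columns grow to the right and rows downward; lengths in m; the calibration is good to about 2 mm. A picture is of the moment at which its call begins: read the wrist's pose just before it. There is no depth.
- job.sign_off(): hands the job in, once; it reports no verdict.
The state is a dict: "t": time; "joints": joint angles; "qd": joint speeds; "tau": joint torques, N m; "tool_pos": TCP position; "orientation": TCP orientation; "contact_force": force on the tool from outside, world axes, zero at the start; "moment": the same for the moment, N m; "grip_width": finger opening in m.
Only numpy, scipy, OpenCV 4.12 (cv2) and the standard library are available. Lean on these libraries where they do the work, as an engineer would, in place of code of your own. Each camera call takes 0.05 s, during which the arm holds its last target. There are 200 camera calls.

## Working session

There is one attempt and no reset: what is moved stays moved. The work goes in short steps, Python scripts to look and compute and a shell command to move; the robot and the scene stay as the last step left them, time stands still between calls to the robot, and variables do not carry over. Pictures are saved under pics/ and viewed, about 8 in all and at most 12, crops included, and the job is handed in when it is done.

```bash
ls; mkdir -p pics; python3 - <<'E'
from bench import ctrl,cams
import cv2,numpy as np
s=ctrl.read_state();print({k:np.round(v,3).tolist() for k,v in s.items()})
ims=[]
for n in ("scene","side","wrist"):
    c=cams.camera(n);print(n,{k:(np.round(v,4).tolist()) for k,v in c.items() if k!="frame"})
    cv2.imwrite(f"pics/{n}0.png",c["frame"][:,:,::-1])
E
```

```text
pics
{'t': 0.0, 'joints': [-1.284, 0.384, 0.016, 1.371, -0.006, 1.388, -0.047], 'qd': [-0.001, -0.001, 0.0, 0.0, -0.0, -0.001, 0.001], 'tau': [-0.0, -62.759, 0.844, -37.183, 0.017, 0.014, 0.0], 'tool_pos': [0.214, 0.587, 0.23], 'orientation': [-0.547, -3.093, 0.003], 'contact_force': [0.337, 0.169, -0.085], 'moment': [0.025, -0.011, 0.036], 'grip_width': 0.085}
scene {'fx': 438.2405, 'fy': 438.2405, 'cx': 277.2153, 'cy': 207.3562, 'world_from_camera': [[-0.1711, -0.6939, 0.6995, 1.3958], [0.9852, -0.1244, 0.1175, 0.213], [0.0055, 0.7092, 0.7049, 0.9399], [0.0, 0.0, 0.0, 1.0]]}
side {'fx': 383.0742, 'fy': 383.0742, 'cx': 275.6655, 'cy': 201.2663, 'world_from_camera': [[0.8792, 0.2225, -0.4214, 0.1635], [-0.4759, 0.4568, -0.7516, -0.7481], [0.0253, 0.8613, 0.5075, 0.6573], [0.0, 0.0, 0.0, 1.0]]}
wrist {'fx': 369.4713, 'fy': 369.4713, 'cx': 279.3579, 'cy': 210.544, 'hand_eye': [[-0.0001, 0.9607, 0.2776, 0.0697], [1.0, 0.0002, -0.0004, -0.0008], [-0.0005, 0.2776, -0.9607, -0.1433], [0.0, 0.0, 0.0, 1.0]]}
```

View pics/scene0.png

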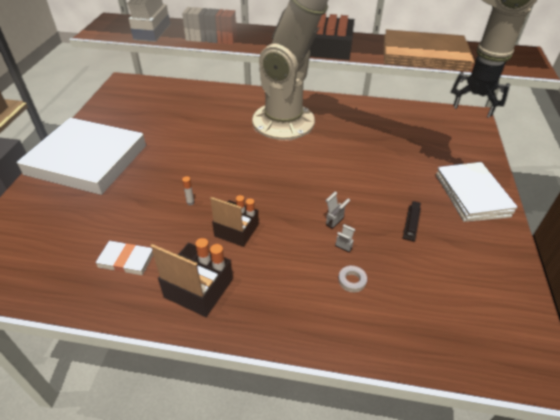

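View pics/side0.png

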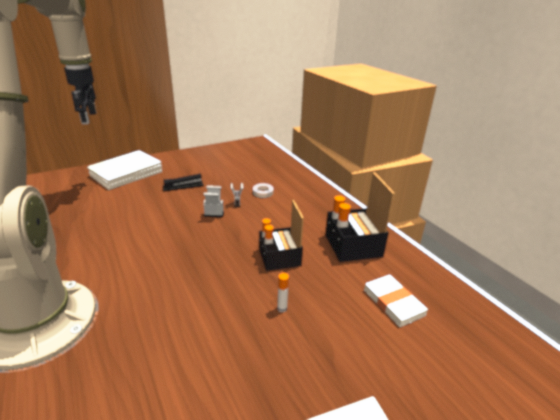

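Scene view: the stick is at (188,190). The smaller box is at (235,220) and the bigger look-alike at (195,275). The two clips are at (336,210) and (345,238), with the tape, stapler and pack around them. In the side view: stick (283,292), small box (280,245), big box (355,232), clips (213,200) and (237,195). Next I'll triangulate and look at a close crop.

```bash
cat > h.py <<'E'
import numpy as np,cv2
from bench import ctrl,cams
from scipy.spatial.transform import Rotation as R
def T_tool():
    s=ctrl.read_state();T=np.eye(4);T[:3,:3]=R.from_rotvec(s["orientation"]).as_matrix();T[:3,3]=s["tool_pos"];return T
def shot(n,save=None):
    T=T_tool();c=cams.camera(n)
    c["W"]=T@c["hand_eye"] if n=="wrist" else np.array(c["world_from_camera"])
    if save: cv2.imwrite(f"pics/{save}.png",c["frame"][:,:,::-1])
    return c
def ray(c,u,v):
    d=np.array([(u-c["cx"])/c["fx"],-(v-c["cy"])/c["fy"],-1.]);d=c["W"][:3,:3]@d
    return c["W"][:3,3],d/np.linalg.norm(d)
def plane(c,u,v,z):
    o,d=ray(c,u,v);return o+d*(z-o[2])/d[2]
def tri(c1,p1,c2,p2):
    o,d=ray(c1,*p1);q,e=ray(c2,*p2)
    s=np.linalg.lstsq(np.stack([d,-e],1),q-o,rcond=None)[0]
    a,b=o+d*s[0],q+e*s[1];return (a+b)/2,np.linalg.norm(a-b)
def proj(c,P):
    p=np.linalg.inv(c["W"])@np.append(P,1);return c["cx"]-c["fx"]*p[0]/p[2],c["cy"]+c["fy"]*p[1]/p[2]
E
python3 - <<'E'
from h import *
a=shot("scene");b=shot("side")
A=cv2.resize(a["frame"][165:265,170:365],None,fx=4,fy=4,interpolation=cv2.INTER_CUBIC)[:,:,::-1]
B=cv2.resize(b["frame"][165:320,195:320],None,fx=3.8,fy=3.8,interpolation=cv2.INTER_CUBIC)[:,:,::-1]
cv2.imwrite("pics/A.png",A[:600,:800]);cv2.imwrite("pics/B.png",B)
for n,c in(("scene",a),("side",b)):
    h=cv2.cvtColor(c["frame"],cv2.COLOR_RGB2HSV)
    m=cv2.inRange(h,(5,200,170),(18,255,255))
    k,l,st,ce=cv2.connectedComponentsWithStats(m)
    print(n,[(st[i].tolist(),ce[i].round(1).tolist()) for i in range(1,k) if st[i][4]>15])
for z in(0,.1): print(z,plane(a,188,190,z).round(3))
print(plane(a,335,225,0),plane(a,345,247,0),plane(b,213,215,0),plane(b,237,205,0))
E
```

```text
scene []
side [([334, 195, 17, 25, 146], [342.6, 206.0]), ([262, 218, 12, 20, 105], [267.6, 226.4]), ([278, 272, 11, 17, 85], [283.5, 279.4])]
0 [ 0.436 -0.235  0.   ]
0.1 [ 0.538 -0.187  0.1  ]
[5.05507959e-01 2.35275780e-01 1.11022302e-16] [5.84462246e-01 2.69392547e-01 1.11022302e-16] [0.49015397 0.23705555 0.        ] [0.58251976 0.26010666 0.        ]
```

View pics/A.png

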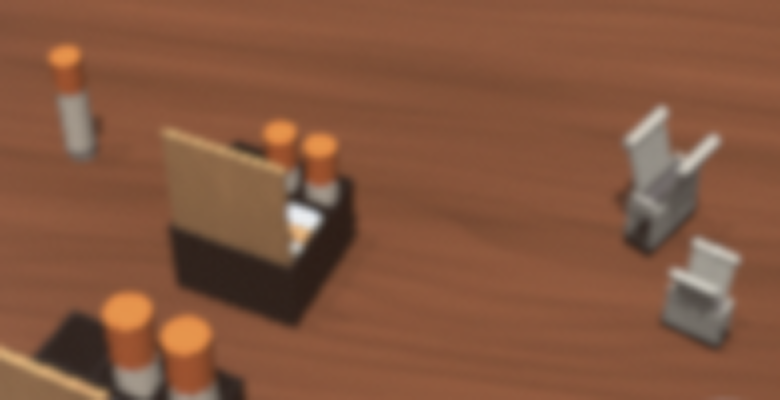

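View pics/B.png

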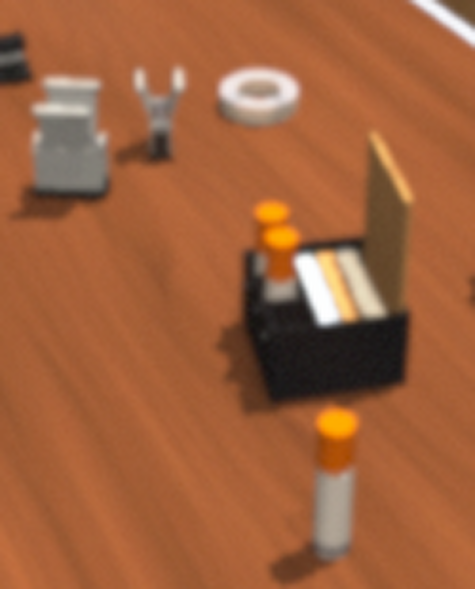

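```bash
python3 - <<'E'
from h import *
a=shot("scene");b=shot("side")
fa=lambda p:(170+p[0]/4,165+p[1]/4)
fb=lambda p:(195+p[0]/3.8,165+p[1]/3.8)
P={}
for n,p,q in [("sticktop",(66,57),(337,421)),("stickbase",(81,155),(331,553)),("card-",(165,130),(408,203)),("card+",(290,178),(372,135)),
 ("c1bar1",(647,125),(60,112)),("c1bar2",(701,155),(72,84)),("c2bar1",(716,250),(141,78)),("c2bar2",(694,284),(179,78)),
 ("stk0",(320,146),(281,238)),("stk1",(281,133),(272,214))]:
    x,e=tri(a,fa(p),b,fb(q));P[n]=x;print(n,x.round(3),round(e,4))
for i,j in(("card-","card+"),("c1bar1","c1bar2"),("c2bar1","c2bar2"),("stk0","stk1")):
    d=P[j]-P[i];print(i,np.linalg.norm(d).round(3),np.degrees(np.arctan2(d[1],d[0])).round(1))
# bar lengths at measured height
for p,q,z in[((630,142),(664,108),P["c1bar1"][2]),((685,172),(717,138),P["c1bar2"][2]),((672,272),(717,296),P["c2bar2"][2]),((695,240),(738,260),P["c2bar1"][2])]:
    d=plane(a,*fa(q),z)-plane(a,*fa(p),z);print(np.linalg.norm(d),np.degrees(np.arctan2(d[1],d[0])))
E
```

```text
sticktop [ 0.492 -0.207  0.098] 0.0004
stickbase [ 0.491 -0.21  -0.004] 0.0008
card- [ 0.605 -0.095  0.149] 0.0006
card+ [ 0.631 -0.006  0.145] 0.0011
c1bar1 [0.48  0.215 0.088] 0.0006
c1bar2 [0.505 0.255 0.089] 0.0013
c2bar1 [0.573 0.272 0.069] 0.0012
c2bar2 [0.604 0.26  0.067] 0.0029
stk0 [ 0.551 -0.011  0.091] 0.0148
stk1 [ 0.549 -0.027  0.111] 0.0137
card- 0.093 73.8
c1bar1 0.046 58.1
c2bar1 0.033 -21.4
stk0 0.026 -97.3
0.04446579598570816 152.16284330650257
0.04277854623097133 152.40751339629077
0.03471875554449238 62.513833022307665
0.032450800890292876 65.84291614842223
```

The big-looking clip at (336,210) measures bars 44 mm long, 46 mm apart and 88 mm high, so it's the one meant. The other is 33 mm and 68 mm high. The near box has a 93 mm card at z≈0.147, so it's the smaller box, with its x axis at about −16°. The stick is at (0.491,−0.208), 100 mm tall. Next I plan the first legs.

```bash
cat >> h.py <<'E'
def plan(legs,turn_first=False):
    """legs: (x,y,z,angle_deg of tool y,rows); prints rows in tool axes, nothing is moved"""
    T=T_tool();p=T[:3,3].copy();th=np.arctan2(T[1,1],T[0,1])
    print("at",p.round(4),"ang",np.degrees(th).round(1))
    for x,y,z,a,n in legs:
        d=(np.array([x,y,z])-p)/n*1000;dt=(np.radians(a)-th+np.pi/2)%np.pi-np.pi/2;out=[]
        for i in range(n):
            c,s=np.cos(th),np.sin(th)
            out.append([round(-s*d[0]+c*d[1],1),round(c*d[0]+s*d[1],1),round(-d[2],1),round(-dt/n,3)]);th+=dt/n
        p=np.array([x,y,z]);print(out)
E
python3 -c "
from h import *
plan([(.46,.22,.25,25,8),(.491,-.208,.22,-16,8)])"
```

```text
at [0.2141 0.587  0.2311] ang 70.0
[[np.float64(-44.6), np.float64(-32.6), np.float64(-2.4), np.float64(0.098)], [np.float64(-47.6), np.float64(-28.0), np.float64(-2.4), np.float64(0.098)], [np.float64(-50.1), np.float64(-23.3), np.float64(-2.4), np.float64(0.098)], [np.float64(-52.1), np.float64(-18.2), np.float64(-2.4), np.float64(0.098)], [np.float64(-53.7), np.float64(-13.0), np.float64(-2.4), np.float64(0.098)], [np.float64(-54.7), np.float64(-7.7), np.float64(-2.4), np.float64(0.098)], [np.float64(-55.2), np.float64(-2.3), np.float64(-2.4), np.float64(0.098)], [np.float64(-55.1), np.float64(3.1), np.float64(-2.4), np.float64(0.098)]]
[[np.float64(-50.1), np.float64(-19.1), np.float64(3.8), np.float64(0.089)], [np.float64(-51.6), np.float64(-14.5), np.float64(3.8), np.float64(0.089)], [np.float64(-52.7), np.float64(-9.9), np.float64(3.8), np.float64(0.089)], [np.float64(-53.4), np.float64(-5.1), np.float64(3.8), np.float64(0.089)], [np.float64(-53.6), np.float64(-0.3), np.float64(3.8), np.float64(0.089)], [np.float64(-53.5), np.float64(4.5), np.float64(3.8), np.float64(0.089)], [np.float64(-52.8), np.float64(9.2), np.float64(3.8), np.float64(0.089)], [np.float64(-51.8), np.float64(13.9), np.float64(3.8), np.float64(0.089)]]
```

```bash
python3 -m creep '[[-45,-33,-2,0.098,-1],[-48,-28,-2,0.098,-1],[-50,-23,-2,0.098,-1],[-52,-18,-2,0.098,-1],[-54,-13,-3,0.098,-1],[-55,-8,-3,0.098,-1],[-55,-2,-3,0.098,-1],[-55,3,-2,0.098,-1]]'
sed -i 's/round(/float(round(/;' h.py; python3 - <<'E'
s=open('h.py').read()
import re
i=s.index("            out.append");j=s.index("th+=dt/n")
s=s[:i]+"            out.append(np.round([-s*d[0]+c*d[1],c*d[0]+s*d[1],-d[2],-dt/n],3).tolist());"+s[j:]
s=s.replace("float(round(","round(")
open('h.py','w').write(s)
E
python3 -c "
from h import *
T=T_tool();print(T[:3,2])
c=shot('wrist','w1')
plan([(.491,-.208,.22,-16,8)])"
```

```text
t: 1.35
tool_pos: [0.462, 0.2183, 0.2507]
orientation: [1.691, 2.648, 0.001]
contact_force: [0.2, 1.0, -0.1]
grip_width: 0.0853
[ 5.67787146e-04  6.91052307e-04 -9.99999600e-01]
at [0.4663 0.2101 0.2513] ang 24.0
[[-48.999, -18.452, 3.907, 0.087], [-50.421, -14.11, 3.907, 0.087], [-51.46, -9.661, 3.907, 0.087], [-52.106, -5.138, 3.907, 0.087], [-52.355, -0.575, 3.907, 0.087], [-52.206, 3.991, 3.907, 0.087], [-51.659, 8.528, 3.907, 0.087], [-50.719, 12.999, 3.907, 0.087]]
```

```bash
python3 -m creep '[[-50,-18,4,0.087,-1],[-51,-14,4,0.087,-1],[-52,-9,4,0.087,-1],[-52,-5,4,0.087,-1],[-52,0,4,0.087,-1],[-52,4,4,0.087,-1],[-51,8,4,0.087,-1],[-41,10,4,0.087,-1]]'; python3 -m creep '[[0,0,0,0,-1],[0,0,0,0,-1]]'
python3 - <<'E'
from h import *
c=shot('wrist','w2');T=T_tool();print(T.round(4))
print("stick top exp",proj(c,[.491,-.208,.1]),"base",proj(c,[.491,-.208,0]),"cell",proj(c,[.538,-.06,.062]))
E
```

```text
t: 2.4
tool_pos: [0.4945, -0.1898, 0.2185]
orientation: [2.492, 1.911, 0.001]
contact_force: [0.1, 0.1, -0.9]
grip_width: 0.0855
t: 2.65
tool_pos: [0.4947, -0.1871, 0.2182]
orientation: [-2.488, -1.917, 0.0]
contact_force: [0.3, -0.0, -0.3]
grip_width: 0.0854
[[ 2.537e-01  9.673e-01 -2.000e-04  4.949e-01]
 [ 9.673e-01 -2.537e-01  6.000e-04 -1.864e-01]
 [ 6.000e-04 -3.000e-04 -1.000e+00  2.182e-01]
 [ 0.000e+00  0.000e+00  0.000e+00  1.000e+00]]
stick top exp (np.float64(280.8166400317839), np.float64(230.3977286082392)) base (np.float64(280.4398948822785), np.float64(197.84910842274945)) cell (np.float64(291.3714466417891), np.float64(12.543247822546931))
```

View pics/w2.png

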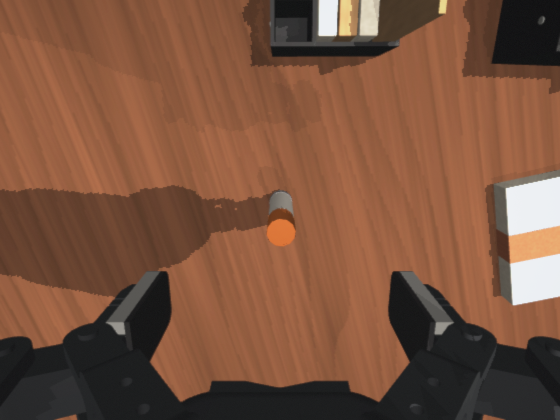

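Wrist view: the stick cap is at (281,233), within 3 px of the prediction. The empty cell is at (293,20), and the box edges run parallel to the image.

```bash
python3 - <<'E'
from h import *
c=shot('wrist');h=cv2.cvtColor(c["frame"],cv2.COLOR_RGB2HSV)
m=cv2.inRange(h[200:260,250:310],(5,200,200),(18,255,255));k,l,st,ce=cv2.connectedComponentsWithStats(m)
i=1+st[1:,4].argmax();print(st[i],ce[i])
u,v=ce[i]+[250,200];P=plane(c,u,v,.1);print(P)
plan([(P[0],P[1],.15,-16.2,2),(P[0],P[1],.07,-16.2,3)])
E
```

```text
Traceback (most recent call last):
ValueError: attempt to get argmax of an empty sequence
```

```bash
python3 - <<'E'
from h import *
c=shot('wrist');f=c["frame"];print(f[233,281],cv2.cvtColor(f,cv2.COLOR_RGB2HSV)[[233,222,160],281])
h=cv2.cvtColor(f,cv2.COLOR_RGB2HSV)
m=cv2.inRange(h[200:260,250:310],(5,170,210),(18,255,255));k,l,st,ce=cv2.connectedComponentsWithStats(m)
i=1+st[1:,4].argmax();print(st[i],ce[i])
u,v=ce[i]+[250,200];P=plane(c,u,v,.1);print(P)
plan([(P[0],P[1],.15,-16.2,2),(P[0],P[1],.07,-16.2,3)])
E
```

```text
[221 120  59] [[ 11 187 221]
 [ 11 186 222]
 [ 10 145 155]]
[ 17  21  28  26 561] [30.36363636 33.33511586]
[ 0.4904101  -0.20932234  0.1       ]
at [ 0.495  -0.1862  0.2183] ang -14.7
[[-11.761, 0.701, 34.17, 0.013], [-11.751, 0.858, 34.17, 0.013]]
[[0.0, 0.0, 26.667, -0.0], [0.0, 0.0, 26.667, -0.0], [0.0, 0.0, 26.667, -0.0]]
```

```bash
python3 -m creep '[[-12,1,34,0.013,-1],[-12,1,34,0.013,-1],[0,0,27,0,-1],[0,0,27,0,-1],[0,0,26,0,-1],[0,0,0,0,-1]]'; python3 -c "
from h import *
plan([(.4904,-.2093,.07,-16.2,1)])"
```

```text
t: 3.55
tool_pos: [0.4893, -0.2098, 0.0688]
orientation: [-2.51, -1.884, 0.003]
contact_force: [-0.0, 0.6, -0.4]
grip_width: 0.0852
at [ 0.4893 -0.2098  0.0688] ang -16.2
[[0.827, 0.938, -1.178, -0.0]]
```

```bash
python3 -m creep '[[1,1,-1,0,1],[0,0,0,0,1],[0,0,0,0,1],[0,0,0,0,1],[0,0,0,0,1]]'; python3 -c "
from h import *
plan([(.49,-.2093,.175,-16.2,3),(.513,-.146,.175,-16.2,2)])"
```

```text
t: 4.18
tool_pos: [0.4917, -0.2109, 0.072]
orientation: [2.514, 1.883, 0.001]
contact_force: [-1.6, 1.2, 6.0]
grip_width: 0.0203
at [ 0.4917 -0.2109  0.072 ] ang -16.3
[[0.366, -0.69, -34.332, -0.001], [0.366, -0.69, -34.332, -0.001], [0.367, -0.69, -34.332, -0.001]]
[[33.602, 2.213, -0.0, -0.0], [33.602, 2.213, -0.0, -0.0]]
```

```bash
python3 -m creep '[[0,-1,-34,0,1],[0,-1,-34,0,1],[0,-1,-34,0,1],[34,2,0,0,1],[34,2,0,0,1],[0,0,0,0,1],[0,0,0,0,1]]'; python3 - <<'E'
from h import *
c=shot('wrist','w3');print(T_tool().round(4))
print("cell top",proj(c,[.538,-.06,.062]),"floor",proj(c,[.538,-.06,.004]))
E
```

```text
t: 5.05
tool_pos: [0.5113, -0.1465, 0.1734]
orientation: [2.514, 1.883, -0.001]
contact_force: [0.9, -0.7, -0.4]
grip_width: 0.0203
[[ 2.825e-01  9.593e-01 -2.000e-04  5.111e-01]
 [ 9.593e-01 -2.825e-01 -5.000e-04 -1.470e-01]
 [-5.000e-04 -0.000e+00 -1.000e+00  1.734e-01]
 [ 0.000e+00  0.000e+00  0.000e+00  1.000e+00]]
cell top (np.float64(280.3273528081583), np.float64(70.31354031609203)) floor (np.float64(280.11722869383533), np.float64(76.6716236335266))
```

View pics/w3.png

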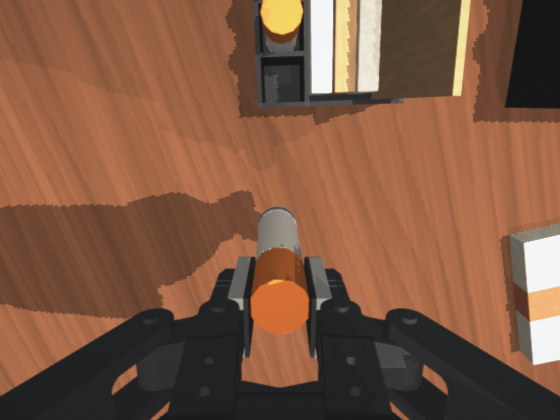

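```bash
python3 - <<'E'
from h import *
c=shot('wrist');f=c["frame"][20:130,230:350]
g=(255*(f/255.)**.45).astype(np.uint8)
cv2.imwrite('pics/w3c.png',cv2.resize(g,None,fx=5,fy=5,interpolation=cv2.INTER_CUBIC)[:,:,::-1])
T=T_tool();p=T[:3,3]
for z in(.1,.2):
  print(z,[np.round(proj(c,[p[0],p[1],z]+T[:3,0]*r),1) for r in(-.011,0,.011)])
E
```

```text
0.1 [array([278.3, 238.7]), array([278.3, 221.9]), array([278.2, 204.6])]
0.2 [array([277.6, 334.9]), array([277.6, 308.1]), array([277.5, 280. ])]
```

View pics/w3c.png

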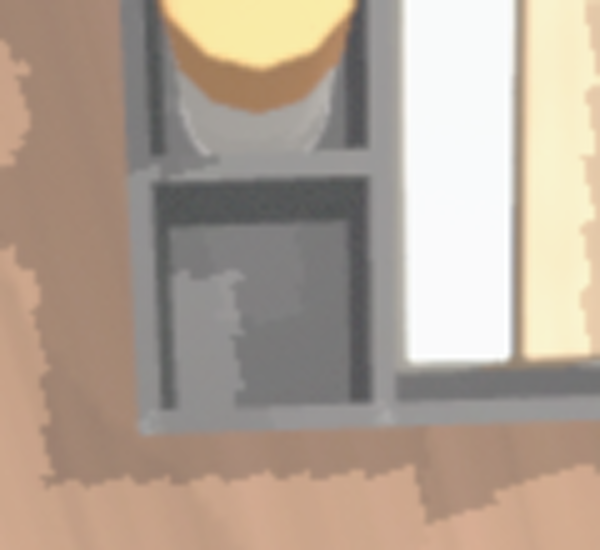

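Crop: the cell mouth is (230+153/5 … 230+372/5, 20+180/5 … 20+408/5), so it is centred at about (282.5,79). The wall slopes about 2° in the image, so the box yaw is about −14°.

```bash
python3 - <<'E'
from h import *
c=shot('wrist');q=lambda u,v,z=.062:plane(c,230+u/5,20+v/5,z)
L,Rr,t,b=q(156,294),q(373,294),q(262,179),q(262,408)
print("w",np.linalg.norm(Rr-L),"h",np.linalg.norm(t-b));C=(L+Rr)/2*0+q(264.5,293.5);print("cell",C)
d=q(600,415)-q(145,432);print("yaw",np.degrees(np.arctan2(d[1],d[0])))
d=q(370,176)-q(150,182);print("yaw2",np.degrees(np.arctan2(d[1],d[0])))
plan([(C[0],C[1],.175,-15,2),(C[0],C[1],.078,-15,3)])
E
```

```text
w 0.028230973031439004 h 0.028118243071445226
cell [ 0.53812462 -0.06609507  0.062     ]
yaw -14.385345137490079
yaw2 -14.989936187450807
at [ 0.5111 -0.1471  0.1734] ang -16.4
[[42.676, 1.487, -0.813, -0.013], [42.654, 2.024, -0.813, -0.013]]
[[0.0, 0.0, 32.333, -0.0], [0.0, 0.0, 32.333, -0.0], [0.0, 0.0, 32.333, -0.0]]
```

```bash
python3 -m creep '[[43,1,-1,-0.013,1],[43,2,-1,-0.013,1],[0,0,0,0,1],[0,0,0,0,1]]'; python3 - <<'E'
from h import *
plan([(.5381,-.0661,.14,-15,2)])
c=shot('side');f=c["frame"][180:275,240:330]
g=(255*(f/255.)**.6).astype(np.uint8)
cv2.imwrite('pics/s4.png',cv2.resize(g,None,fx=6,fy=6,interpolation=cv2.INTER_CUBIC)[:,:,::-1])
E
```

```text
t: 5.7
tool_pos: [0.5378, -0.0652, 0.1752]
orientation: [2.491, 1.914, -0.001]
contact_force: [-1.0, -0.5, -0.4]
grip_width: 0.0203
at [ 0.5378 -0.0652  0.1752] ang -14.9
[[-0.417, 0.272, 17.624, 0.001], [-0.416, 0.273, 17.624, 0.001]]
```

```bash
python3 -m creep '[[-0.5,0,18,0,1],[-0.5,0.5,18,0,1],[0,0,10,0,1],[0,0,0,0,1]]'; python3 -m creep '[[0,0,13,0,1],[0,0,13,0,1],[0,0,13,0,1],[0,0,8,0,1],[0,0,0,0,1]]'
```

```text
t: 6.25
tool_pos: [0.5375, -0.0652, 0.128]
orientation: [-2.489, -1.915, 0.003]
contact_force: [-0.1, 0.8, -0.9]
grip_width: 0.0199
t: 6.88
tool_pos: [0.5378, -0.0651, 0.0815]
orientation: [-2.489, -1.916, 0.002]
contact_force: [-0.7, -0.2, -1.0]
grip_width: 0.0198
```

Inside without contact. I'll lower it to the floor, release gently and retreat.

```bash
python3 -m creep '[[0,0,2.5,0,1],[0,0,2,0,1],[0,0,0,0,1]]'; python3 -m creep '[[0,0,0,0,0.2],[0,0,0,0,0.1],[0,0,0,0,0.1]]';  python3 -m creep '[[0,0,-20,0,0.1],[0,0,-30,0,0],[0,0,-40,0,-0.5],[0,0,-40,0,-1],[0,0,0,0,-1]]'; python3 - <<'E'
from h import *
T=T_tool();a=shot('scene');b=shot('side');w=shot('wrist')
A=cv2.resize(a["frame"][190:250,200:270],None,fx=5.5,fy=5.5,interpolation=cv2.INTER_CUBIC)
B=cv2.resize(b["frame"][190:275,240:320],None,fx=4.5,fy=4.5,interpolation=cv2.INTER_CUBIC)
o=np.zeros((600,800,3),np.uint8);o[:A.shape[0],:A.shape[1]]=A;o[:B.shape[0],400:400+B.shape[1]]=B
W=w["frame"][210:420,140:420];o[390:600,:280]=W
cv2.imwrite('pics/v5.png',o[:,:,::-1])
# clip squeeze angle 60, centre
plan([(.515,.09,.20,22,4),(.47,.2,.22,60,4)])
E
```

```text
t: 7.25
tool_pos: [0.5383, -0.065, 0.0778]
orientation: [2.49, 1.916, 0.0]
contact_force: [-0.3, 0.1, -1.5]
grip_width: 0.0202
t: 7.62
tool_pos: [0.5384, -0.0651, 0.0779]
orientation: [2.49, 1.916, 0.0]
contact_force: [-0.4, -0.7, -0.5]
grip_width: 0.0388
t: 8.25
tool_pos: [0.5402, -0.0655, 0.2111]
orientation: [2.487, 1.914, 0.008]
contact_force: [-0.4, 0.3, -0.4]
grip_width: 0.0853
at [ 0.5378 -0.0649  0.2069] ang -14.8
[[35.971, -15.422, 1.726, -0.161], [37.975, -9.467, 1.726, -0.161], [39.001, -3.269, 1.726, -0.161], [39.021, 3.013, 1.726, -0.161]]
[[29.712, -0.129, -5.0, -0.166], [29.326, 4.777, -5.0, -0.166], [28.135, 9.551, -5.0, -0.166], [26.173, 14.064, -5.0, -0.166]]
```

View pics/v5.png

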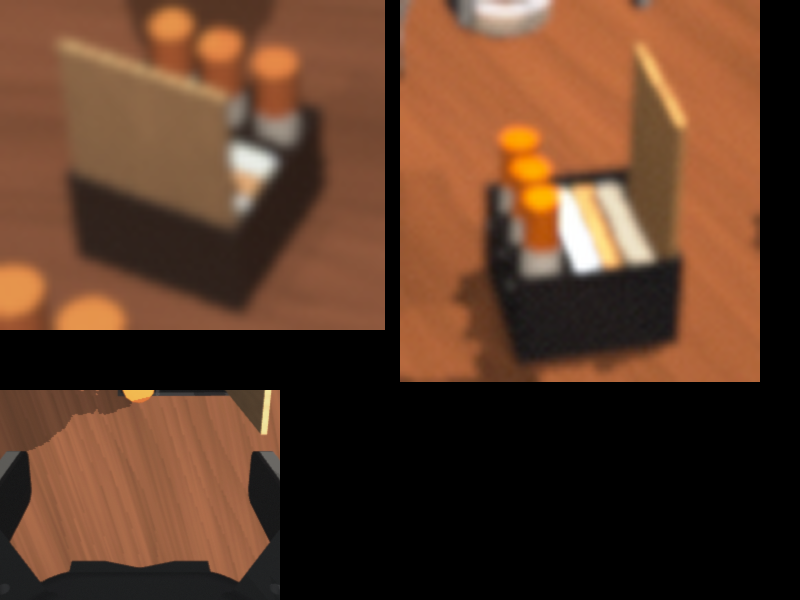

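The stick stands in the cell, level and evenly in line with the other two. Now over to the clip.

```bash
python3 -c "
from h import *
plan([(.515,.09,.215,22,4),(.4925,.235,.22,60,4)])"
```

```text
at [ 0.5378 -0.0649  0.2069] ang -14.8
[[35.971, -15.422, -2.024, -0.161], [37.975, -9.467, -2.024, -0.161], [39.001, -3.269, -2.024, -0.161], [39.021, 3.013, -2.024, -0.161]]
[[35.718, 8.364, -1.25, -0.166], [33.847, 14.144, -1.25, -0.166], [31.049, 19.537, -1.25, -0.166], [27.398, 24.393, -1.25, -0.166]]
```

```bash
python3 -m creep '[[36,-15,-2,-0.161,-1],[38,-9,-2,-0.161,-1],[39,-3,-2,-0.161,-1],[39,3,-2,-0.161,-1],[36,8,-1,-0.166,-1],[34,14,-1,-0.166,-1],[31,20,-1,-0.166,-1],[27,24,-1,-0.166,-1]]'; python3 -m creep '[[0,0,0,0,-1],[0,0,0,0,-1]]'; python3 - <<'E'
from h import *
c=shot('wrist','w6');print(T_tool().round(4))
print(proj(c,[.48,.215,.088]),proj(c,[.505,.255,.088]))
E
```

```text
t: 9.4
tool_pos: [0.4926, 0.2355, 0.2181]
orientation: [-0.801, -3.036, 0.003]
contact_force: [-0.3, -0.7, 0.0]
grip_width: 0.0856
t: 9.65
tool_pos: [0.4933, 0.2337, 0.2185]
orientation: [-0.812, -3.033, 0.003]
contact_force: [0.8, -0.1, -0.2]
grip_width: 0.0851
[[-8.657e-01  5.006e-01 -1.300e-03  4.937e-01]
 [ 5.006e-01  8.657e-01 -1.400e-03  2.332e-01]
 [ 4.000e-04 -1.800e-03 -1.000e+00  2.189e-01]
 [ 0.000e+00  0.000e+00  0.000e+00  1.000e+00]]
(np.float64(250.43753105971794), np.float64(195.90055214589506)) (np.float64(312.1891505813426), np.float64(198.038301398423))
```

View pics/w6.png

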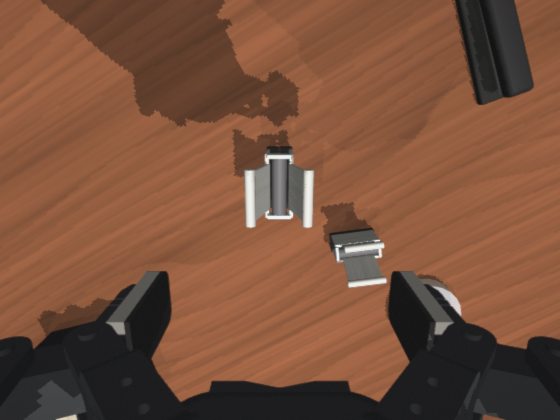

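Wrist view: the bars of the wanted clip are at (250,198) and (308,198), parallel to the fingers. The small clip at (357,260) stays clear of the right finger.

```bash
python3 - <<'E'
from h import *
c=shot('wrist');l,r=plane(c,250.3,198.5,.091),plane(c,308.3,198.5,.091);C=(l+r)/2
print(np.linalg.norm(r-l),np.linalg.norm(plane(c,250,170,.091)-plane(c,250,227,.091)),C)
plan([(C[0],C[1],.14,59.5,2),(C[0],C[1],.07,59.5,3)])
E
```

```text
0.04390004125078951 0.0445214101335481 [0.49258707 0.23292    0.091     ]
at [0.4938 0.2331 0.2192] ang 59.9
[[0.494, -0.403, 39.58, 0.004], [0.492, -0.405, 39.58, 0.004]]
[[0.0, 0.0, 23.333, -0.0], [0.0, 0.0, 23.333, -0.0], [0.0, 0.0, 23.333, -0.0]]
```

```bash
python3 -m creep '[[0,0,40,0,-1],[0,0,39,0,-1],[0,0,24,0,-1],[0,0,24,0,-1],[0,0,22,0,-1],[0,0,0,0,-1]]'; python3 -c "
from h import *
plan([(.4926,.2329,.07,60,1)])"
```

```text
t: 10.5
tool_pos: [0.4927, 0.2328, 0.0692]
orientation: [-0.813, -3.032, 0.005]
contact_force: [0.7, 0.5, 0.8]
grip_width: 0.0854
at [0.4927 0.2328 0.0692] ang 60.0
[[0.144, -0.005, -0.795, -0.0]]
```

```bash
python3 -m creep '[[0,0,-1,0,-0.2],[0,0,0,0,0],[0,0,0,0,0.2],[0,0,0,0,0.4],[0,0,0,0,1],[0,0,0,0,1],[0,0,0,0,1],[0,0,0,0,1]]';python3 -m creep '[[0,0,-10,0,1],[0,0,-30,0,1],[0,0,-40,0,1],[0,0,-40,0,1],[0,0,0,0,1],[0,0,0,0,1]]'; python3 - <<'E'
from h import *
print(T_tool().round(4));c=shot('wrist');a=shot('scene');b=shot('side')
o=np.zeros((600,800,3),np.uint8);o[:420,:420]=c["frame"][:,70:490]
p=T_tool()[:3,3]
for q,y in((a,0),(b,300)):
  u,v=np.round(proj(q,p-[0,0,.03])).astype(int);k=q["frame"][max(v-32,0):v+42,max(u-42,0):u+42]
  k=cv2.resize(k,None,fx=4,fy=4,interpolation=cv2.INTER_CUBIC)[:300,:370];o[y:y+k.shape[0],430:430+k.shape[1]]=k
cv2.imwrite('pics/v7.png',o[:,:,::-1])
E
```

```text
t: 11.5
tool_pos: [0.4964, 0.2365, 0.0757]
orientation: [0.809, 3.031, 0.01]
contact_force: [-1.0, 1.0, 17.0]
grip_width: 0.0264
t: 12.25
tool_pos: [0.4933, 0.2344, 0.1915]
orientation: [-0.81, -3.035, 0.0]
contact_force: [0.3, -0.1, -0.5]
grip_width: 0.0259
[[-8.670e-01  4.984e-01 -5.000e-04  4.933e-01]
 [ 4.984e-01  8.670e-01 -1.000e-04  2.344e-01]
 [ 4.000e-04 -4.000e-04 -1.000e+00  1.915e-01]
 [ 0.000e+00  0.000e+00  0.000e+00  1.000e+00]]
```

View pics/v7.png

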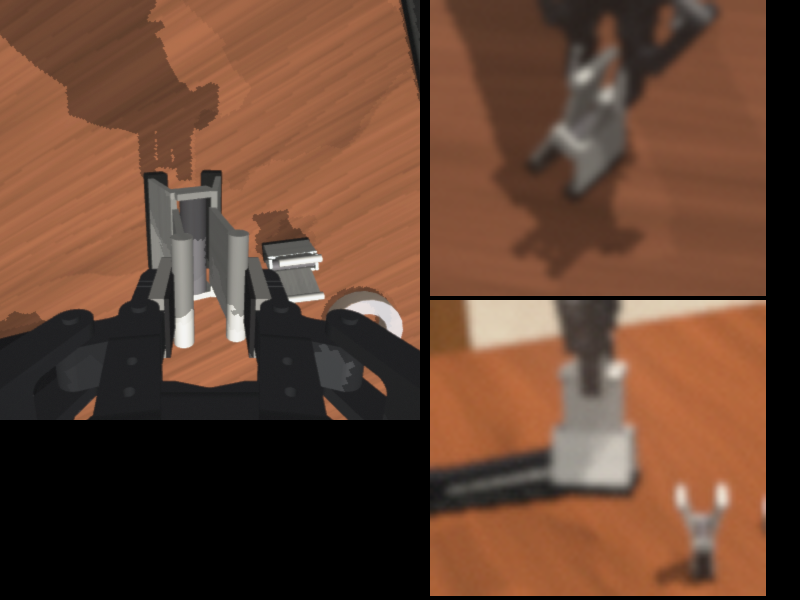

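The combined picture shows the clip held and gaping, but rolled. The bars are centred at u≈279 while the jaws are centred at u≈254, so they hang about 14 mm (9°) off to −tool y. The 17 N push against the table during closing did that. I'll set it down and squeeze again, rising as it opens.

```bash
python3 -m creep '[[0,0,40,0,1],[0,0,40,0,1],[0,0,24,0,1],[0,0,0,0,1]]'; python3 -m creep '[[0,0,4,0,1],[0,0,2,0,1],[0,0,0,0,1]]'
```

```text
t: 12.9
tool_pos: [0.4918, 0.2335, 0.0851]
orientation: [-0.809, -3.032, 0.007]
contact_force: [0.2, -0.3, -0.1]
grip_width: 0.0261
t: 13.28
tool_pos: [0.494, 0.2348, 0.0824]
orientation: [0.81, 3.035, 0.001]
contact_force: [0.3, -0.1, -1.1]
grip_width: 0.0259
```

```bash
python3 -m creep '[[0,0,2,0,1],[0,0,2,0,1],[0,0,0,0,1]]'; python3 -m creep '[[0,0,2,0,0.3],[0,0,1,0,0.2],[0,0,1,0,0.1],[0,0,1,0,0],[0,0,1,0,-0.1],[0,0,0,0,-0.2],[0,0,0,0,-0.3],[0,0,0,0,-0.4]]'; python3 -m creep '[[0,0,0,0,-0.7],[0,0,0,0,-1],[0,0,-40,0,-1],[0,0,-50,0,-1],[0,0,-55,0,-1],[0,0,0,0,-1],[0,0,0,0,-1]]';  python3 - <<'E'
from h import *
c=shot('wrist','w8');T=T_tool();print(T.round(4))
g=cv2.cvtColor(c["frame"],cv2.COLOR_RGB2HSV);m=cv2.inRange(g[100:270,190:370],(0,0,150),(179,60,255))
k,l,st,ce=cv2.connectedComponentsWithStats(m);print([(st[i].tolist(),(ce[i]+[190,100]).round(1).tolist()) for i in range(1,k) if st[i][4]>60])
E
```

```text
t: 13.65
tool_pos: [0.4936, 0.2345, 0.0776]
orientation: [-0.81, -3.035, 0.0]
contact_force: [-0.4, -0.3, -0.9]
grip_width: 0.0261
t: 14.65
tool_pos: [0.4938, 0.2346, 0.0719]
orientation: [0.81, 3.035, 0.0]
contact_force: [-0.1, -0.2, -0.3]
grip_width: 0.0595
t: 15.52
tool_pos: [0.4935, 0.2345, 0.2164]
orientation: [-0.81, -3.035, 0.0]
contact_force: [0.2, -0.1, -0.8]
grip_width: 0.0853
[[-8.670e-01  4.983e-01 -1.700e-03  4.931e-01]
 [ 4.983e-01  8.670e-01 -9.000e-04  2.343e-01]
 [ 1.000e-03 -1.700e-03 -1.000e+00  2.156e-01]
 [ 0.000e+00  0.000e+00  0.000e+00  1.000e+00]]
[([65, 53, 29, 10, 152], [268.5, 156.4]), ([43, 69, 12, 58, 577], [238.5, 196.8]), ([102, 69, 11, 58, 555], [297.2, 197.0]), ([65, 109, 29, 10, 148], [269.2, 215.0]), ([154, 145, 26, 10, 170], [356.7, 249.9])]
```

```bash
python3 - <<'E'
from h import *
c=shot('wrist');l,r=plane(c,238.5,197,.091),plane(c,297.2,197,.091);C=(l+r)/2
print(np.linalg.norm(r-l),C)
plan([(C[0],C[1],.14,60.1,2),(C[0],C[1],.066,60.1,3)])
E
```

```text
0.043843429997667625 [0.48593148 0.22767101 0.091     ]
at [0.4929 0.2342 0.2152] ang 60.1
[[1.367, -4.576, 37.613, 0.0], [1.366, -4.576, 37.613, 0.0]]
[[0.0, 0.0, 24.667, -0.0], [0.0, 0.0, 24.667, -0.0], [0.0, 0.0, 24.667, -0.0]]
```

```bash
python3 -m creep '[[1.5,-4.5,38,0,-1],[1.5,-4.5,38,0,-1],[0,0,25,0,-1],[0,0,25,0,-1],[0,0,22,0,-0.6],[0,0,0,0,-0.4],[0,0,0,0,-0.3]]'; python3 -c "
from h import *
plan([(.4859,.2277,.067,60.1,1)])"
```

```text
t: 16.5
tool_pos: [0.4866, 0.2281, 0.0689]
orientation: [-0.81, -3.035, 0.001]
contact_force: [0.7, -0.7, 0.6]
grip_width: 0.0554
at [0.4866 0.2281 0.0689] ang 60.1
[[0.424, -0.733, 1.924, -0.0]]
```

```bash
python3 -m creep '[[0.4,-0.7,1,0,-0.25],[0,0,0,0,-0.2]]'; python3 -m creep '[[0,0,-1,0,-0.12],[0,0,-1,0,-0.04]]';  python3 -m creep '[[0,0,-1,0,0.04],[0,0,-1.5,0,0.12]]'; python3 -m creep '[[0,0,-1.5,0,0.2],[0,0,-1.5,0,0.27],[0,0,-1.5,0,0.3],[0,0,0,0,0.3]]'; python3 - <<'E'
from h import *
c=shot('wrist','w9');T=T_tool();print(T[:3,3].round(4))
g=cv2.cvtColor(c["frame"],cv2.COLOR_RGB2HSV);m=cv2.inRange(g[100:400,190:370],(0,0,150),(179,60,255))
k,l,st,ce=cv2.connectedComponentsWithStats(m);print([(st[i].tolist(),(ce[i]+[190,100]).round(1).tolist()) for i in range(1,k) if st[i][4]>60])
E
```

```text
t: 16.75
tool_pos: [0.4865, 0.2282, 0.0687]
orientation: [0.81, 3.034, 0.002]
contact_force: [0.3, -0.3, 3.0]
grip_width: 0.0512
t: 17.0
tool_pos: [0.4869, 0.2285, 0.071]
orientation: [0.81, 3.034, 0.003]
contact_force: [1.0, 0.4, 1.6]
grip_width: 0.0445
t: 17.25
tool_pos: [0.4862, 0.2281, 0.0728]
orientation: [0.81, 3.035, 0.001]
contact_force: [1.0, -0.1, -1.6]
grip_width: 0.0377
t: 17.75
tool_pos: [0.4857, 0.2276, 0.0766]
orientation: [-0.81, -3.035, 0.001]
contact_force: [0.4, -0.9, -0.4]
grip_width: 0.0304
[0.4857 0.2277 0.0766]
[([73, 98, 47, 17, 376], [286.4, 203.7]), ([125, 106, 9, 36, 183], [319.5, 227.6]), ([51, 146, 20, 106, 1616], [249.7, 303.0]), ([109, 147, 20, 108, 1625], [309.9, 304.1]), ([76, 180, 34, 28, 317], [284.8, 298.2])]
```

```bash
python3 -m creep '[[0,0,-5,0,0.3],[0,0,-30,0,0.3],[0,0,-40,0,0.3],[0,0,-45,0,0.3],[0,0,0,0,0.3],[0,0,0,0,0.3]]'; python3 - <<'E'
from h import *
T=T_tool();print(T.round(4));c=shot('wrist','w10')
b=shot('side');a=shot('scene')
o=np.zeros((600,800,3),np.uint8);o[:,:430]=cv2.resize(c["frame"][120:420,172:387],None,fx=2,fy=2)
p=T[:3,3]
for q,y in((a,0),(b,300)):
  u,v=np.round(proj(q,p-[0,0,.02])).astype(int);k=q["frame"][max(v-32,0):v+42,max(u-42,0):u+42]
  k=cv2.resize(k,None,fx=4,fy=4,interpolation=cv2.INTER_CUBIC)[:300,:360];o[y:y+k.shape[0],440:440+k.shape[1]]=k
cv2.imwrite('pics/v10.png',o[:,:,::-1])
E
```

```text
t: 18.55
tool_pos: [0.4857, 0.2278, 0.1965]
orientation: [-0.81, -3.035, 0.0]
contact_force: [-0.1, 1.2, -1.6]
grip_width: 0.03
[[-8.670e-01  4.984e-01 -3.000e-04  4.857e-01]
 [ 4.984e-01  8.670e-01  0.000e+00  2.278e-01]
 [ 3.000e-04 -1.000e-04 -1.000e+00  1.965e-01]
 [ 0.000e+00  0.000e+00  0.000e+00  1.000e+00]]
```

View pics/v10.png

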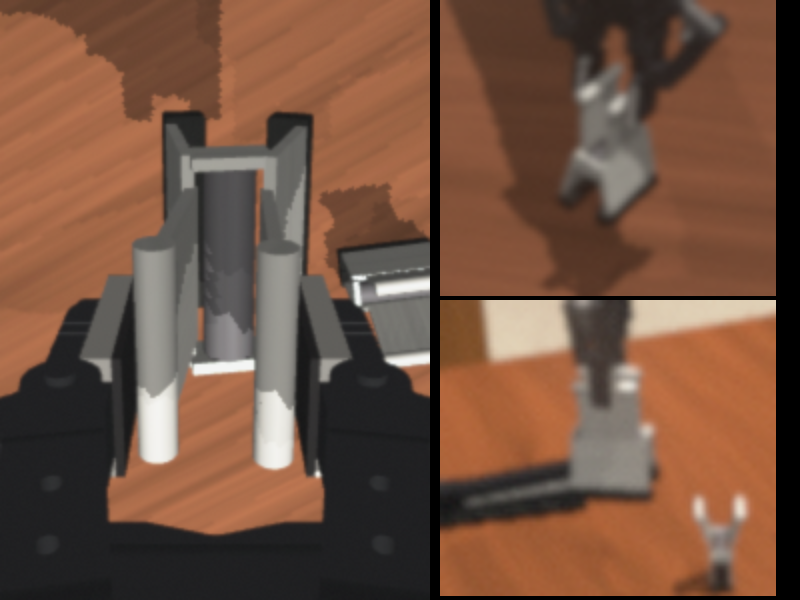

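Picture: the clip is held gaping and nearly upright. The jaw centre is at u≈291 against the bars at u≈280, so there's about 6 mm of lean (4°). I'll check the opening from the bar spacing, and get the jaw position.

```bash
python3 - <<'E'
from h import *
c=shot('wrist');T=T_tool();f=lambda u,v:(172+u/2,120+v/2)
tl=lambda P:(np.linalg.inv(T)@np.append(P,1))[:3]*1000
for z in(.210,.216,.222):   # bar height: bar length must be 44
  Q=[tl(plane(c,*f(*q),z)) for q in((155,245),(158,455),(278,247),(275,460))]
  print(z,"len",np.round([Q[1][0]-Q[0][0],Q[3][0]-Q[2][0]],1),"sep",np.round((Q[2]+Q[3]-Q[0]-Q[1])[1]/2,1),"mid y",np.round(sum(Q)[1]/4,1),"mid x",np.round(sum(Q)[0]/4,1))
for zb in(.118,.124,.130,.136): # jaw top-front corners, 60 wide total block; check gap and outer
  Q=[tl(plane(c,*f(*q),zb)) for q in((163,115),(205,115),(268,115),(312,115))]
  print(zb,np.round([q[1] for q in Q],1),"x",np.round(Q[1][0],1))
E
```

```text
0.21 len [-45.5 -46.3] sep 23.3 mid y -0.3 mid x -3.1
0.216 len [-43.4 -44.1] sep 22.3 mid y -0.3 mid x 0.3
0.222 len [-41.3 -42. ] sep 21.2 mid y -0.3 mid x 3.7
0.118 [-16.3  -3.6  15.5  28.9] x 26.8
0.124 [-15.9  -3.5  15.1  28.1] x 27.9
0.13 [-15.4  -3.4  14.7  27.3] x 29.1
0.136 [-15.   -3.3  14.2  26.5] x 30.3
```

The bar spacing of 22–23 mm means fully open (44 when shut, 23 at the stop). The jaw ends are 71 mm below the TCP, centred at tool y≈+6 mm. Moving above the card.

```bash
python3 -c "
from h import *
plan([(.51,.19,.262,50,3),(.6131,-.0529,.262,-14.7,8)])"
```

```text
at [0.4853 0.2275 0.1956] ang 60.1
[[-13.374, -6.738, -22.145, 0.059], [-13.746, -5.94, -22.145, 0.059], [-14.072, -5.122, -22.145, 0.059]]
[[-29.389, -14.975, -0.0, 0.141], [-31.204, -10.692, -0.0, 0.141], [-32.397, -6.195, -0.0, 0.141], [-32.947, -1.576, -0.0, 0.141], [-32.841, 3.075, -0.0, 0.141], [-32.082, 7.665, -0.0, 0.141], [-30.684, 12.102, -0.0, 0.141], [-28.676, 16.298, -0.0, 0.141]]
```

```bash
python3 -m creep '[[-13,-7,-22,0.059,0.3],[-14,-6,-22,0.059,0.3],[-14,-5,-22,0.059,0.3]]'; python3 -m creep '[[-29,-15,0,0.141,0.3],[-31,-11,0,0.141,0.3],[-32,-6,0,0.141,0.3],[-33,-2,0,0.141,0.3],[-33,3,0,0.141,0.3],[-32,8,0,0.141,0.3],[-31,12,0,0.141,0.3],[-29,16,0,0.141,0.3]]'; python3 -m creep '[[0,0,0,0,0.3],[0,0,0,0,0.3],[0,0,0,0,0.3]]'; python3 - <<'E'
from h import *
T=T_tool();c=shot('wrist','w11');b=shot('side');print(T[:3,3].round(4))
y=np.array([.254,.967,0]);C=np.array([.6175,-.054,.15])
for r in(.045,.03,0): print("pred",np.round(proj(c,C+y*r),1))
o=np.zeros((600,800,3),np.uint8);o[:420,:560]=c["frame"]
k=cv2.resize(b["frame"][130:270,230:345],None,fx=2,fy=2,interpolation=cv2.INTER_CUBIC);o[:280,565:795]=k
cv2.imwrite('pics/v11.png',o[:,:,::-1])
E
```

```text
t: 19.12
tool_pos: [0.5103, 0.1897, 0.2626]
orientation: [-1.078, -2.95, 0.002]
contact_force: [-0.1, 0.6, -0.7]
grip_width: 0.0302
t: 20.12
tool_pos: [0.6123, -0.0538, 0.2619]
orientation: [-2.49, -1.914, 0.002]
contact_force: [0.0, -0.5, -0.6]
grip_width: 0.0301
t: 20.5
tool_pos: [0.6121, -0.0514, 0.2625]
orientation: [-2.483, -1.923, 0.0]
contact_force: [0.2, 0.4, -0.9]
grip_width: 0.0301
[ 0.6121 -0.0514  0.2625]
pred [287.3 143.3]
pred [287.1 165.1]
pred [286.7 206.6]
```

View pics/v11.png

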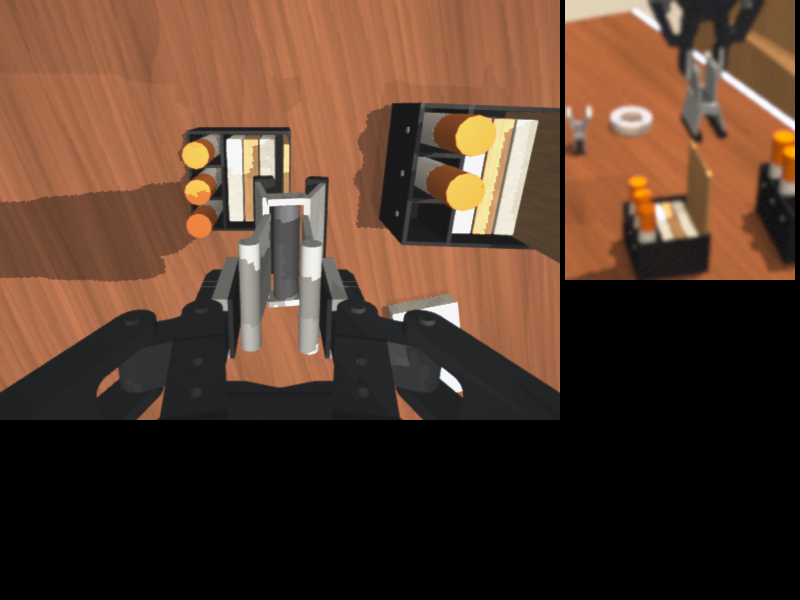

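Wrist view: the card's top edge shows as a thin yellow strip at u≈283–290, starting at v≈144. The predicted corner was (287,143), so they agree. Refining from the pixels.

```bash
python3 - <<'E'
from h import *
c=shot('wrist');f=c["frame"].astype(int);T=T_tool();Ti=np.linalg.inv(T)
for v in(140,143,146,150,155,160,165,170): print(v,[tuple(f[v,u]) if 0 else int(f[v,u].sum()) for u in range(278,298)])
m=cv2.inRange(cv2.cvtColor(c["frame"],cv2.COLOR_RGB2HSV)[135:172,280:297],(15,60,150),(35,255,255))
for i in range(0,37,3):
  x=np.nonzero(m[i])[0]
  if len(x): u=280+(x.min()+x.max())/2;print(135+i,x.min()+280,x.max()+280,((Ti@np.append(plane(c,u,135+i,.15),1))[:3]*1000).round(1))
E
```

```text
140 [138, 136, 138, 149, 191, 257, 294, 295, 298, 285, 234, 223, 282, 368, 385, 392, 386, 378, 373, 373]
143 [138, 137, 136, 147, 189, 265, 347, 371, 371, 370, 344, 243, 274, 357, 378, 387, 389, 383, 376, 372]
146 [137, 135, 138, 151, 240, 451, 636, 646, 646, 644, 614, 321, 270, 347, 368, 382, 386, 386, 380, 371]
150 [134, 134, 134, 150, 236, 441, 622, 632, 633, 631, 600, 314, 275, 362, 381, 379, 381, 386, 385, 379]
155 [135, 135, 133, 150, 236, 447, 632, 642, 642, 640, 610, 317, 270, 348, 365, 378, 380, 379, 385, 387]
160 [134, 128, 131, 147, 238, 449, 632, 643, 642, 631, 540, 280, 270, 343, 349, 361, 376, 381, 379, 384]
165 [130, 135, 130, 146, 232, 438, 617, 628, 627, 615, 527, 283, 291, 344, 353, 367, 380, 383, 383, 380]
170 [132, 130, 130, 146, 237, 455, 641, 650, 650, 630, 537, 287, 293, 346, 346, 350, 360, 375, 380, 380]
144 283 288 [ 43.5   4.8 112.9]
147 283 288 [ 41.4   4.8 112.8]
150 283 288 [ 39.4   4.8 112.8]
153 283 288 [ 37.3   4.8 112.8]
156 283 288 [ 35.2   4.8 112.8]
159 283 288 [ 33.2   4.8 112.8]
162 283 288 [ 31.1   4.8 112.8]
165 283 288 [ 29.    4.8 112.8]
168 283 288 [ 26.9   4.9 112.8]
171 283 288 [ 24.8   4.9 112.8]
```

The card lies at tool y=+4.8 mm, parallel to the jaws, and the clip opening is centred on about +5. Lowering straight down, watching the force.

```bash
python3 -m creep '[[-1,0,15,0,0.3],[0,0,15,0,0.3],[0,0,10,0,0.3],[0,0,0,0,0.3]]'; python3 -m creep '[[0,0,7,0,0.3],[0,0,7,0,0.3],[0,0,5,0,0.3],[0,0,4,0,0.3],[0,0,0,0,0.3],[0,0,0,0,0.3]]'; python3 - <<'E'
from h import *
T=T_tool();print(T[:3,3].round(4));c=shot('wrist','w12');b=shot('side');a=shot('scene')
P=np.array([.6175,-.054,.14]);o=np.zeros((600,800,3),np.uint8)
o[:360,:300]=cv2.resize(c["frame"][120:360,180:380],None,fx=1.5,fy=1.5)
for q,y,x,s in((a,0,310,5.8),(b,0,310,5.8)):
  u,v=np.round(proj(q,P)).astype(int);k=cv2.resize(q["frame"][v-28:v+24,u-40:u+42],None,fx=s,fy=s,interpolation=cv2.INTER_CUBIC)[:300,:480]
  yy=0 if q is a else 300;o[yy:yy+k.shape[0],x:x+k.shape[1]]=k
cv2.imwrite('pics/v12.png',o[:,:,::-1])
E
```

```text
t: 21.15
tool_pos: [0.6113, -0.0537, 0.2214]
orientation: [-2.486, -1.919, 0.003]
contact_force: [-0.5, 0.5, -1.2]
grip_width: 0.03
t: 21.9
tool_pos: [0.6121, -0.054, 0.2]
orientation: [2.487, 1.92, 0.0]
contact_force: [0.5, -0.2, -0.5]
grip_width: 0.0303
[ 0.6121 -0.054   0.2   ]
```

The force stays near zero. The viewer is used up, so the final check is numeric: card strip and jaws in one wrist row profile.

```bash
python3 - <<'E'
from h import *
c=shot('wrist');f=c["frame"].astype(int);T=T_tool();Ti=np.linalg.inv(T);h=cv2.cvtColor(c["frame"],cv2.COLOR_RGB2HSV)
w=lambda x,y,z:proj(c,(T@[x/1e3,y/1e3,z/1e3,1])[:3])
print("jaw far face, inner a/b, lower:",np.round([w(30,-5.5,71),w(30,16.5,71)],0).tolist(),"upper:",np.round([w(30,-4,61),w(30,14,61)],0).tolist(),"card edge:",np.round([w(45,4.1,50),w(30,4.1,50)],0).tolist())
m=cv2.inRange(h[80:260,265:310],(15,60,150),(35,255,255))
for i in range(0,180,6):
  x=np.nonzero(m[i])[0]
  if len(x)>3: print(80+i,x.min()+265,x.max()+265,((Ti@np.append(plane(c,265+(x.min()+x.max())/2,80+i,.15),1))[:3]*1000).round(1))
for v in range(140,200,8): print(v," ".join(f"{int(f[v,u].sum()/3):3d}" for u in range(240,344,3)))
s=ctrl.read_state();print(s["t"],np.round(s["contact_force"],1),np.round(s["moment"],2),s["grip_width"])
E
```

```text
jaw far face, inner a/b, lower: [[269.0, 174.0], [306.0, 174.0]] upper: [[271.0, 178.0], [303.0, 177.0]] card edge: [[286.0, 153.0], [286.0, 181.0]]
152 283 290 [45.6  4.4 50. ]
158 283 290 [42.5  4.4 50. ]
164 283 290 [39.3  4.4 50. ]
170 283 290 [36.1  4.5 50. ]
176 283 290 [32.9  4.5 50. ]
182 283 290 [29.7  4.5 50. ]
188 283 290 [26.4  4.5 50. ]
140 100  99 100 102 102  93 150 148 147 134 131  74  47  49  74  98  70  85 135 130 132 139 132 133 132 125 128 138 135 132 134 130 130 130 128
148 210 211 209 213 113 246 238 223 221 221 216  72  47  47  69 102 101  82 132 133 128 135 137 131 133 127 124 133 138 134 131 132 128 132 130
156 211 213 158 146  90 210 221 219 220 222 220  84  47  46  85 218 218  94 132 133 131 128 137 133 129 131 125 125 138 136 131 131 131 129 131
164 213 212 157 146 100 210 222 222 222 223 217  84  45  45  84 217 217  97 125 131 134 128 131 137 131 131 127 125 137 139 133 130 132 128 130
172 151 150 148 143 117 215 220 222 220 225 228  87  45  45  84 218 218  96 125 133 132 131 127 133 134 128 130 124 127 138 137 131 130 130 128
180 167 162 150 145 125  57  65  63  63  62  61  61  44  44  84 214 213  96 119 128 132 133  60  61  58  58  55  54  56  50 139 134 129 132 129
188 169 167 171 150 130  93 112 113  71  58  47  41  44  44  84 219 219  89 122 127 131 130  45  42  45 110 116 161 152  57 137 138 130 128 132
196 164 161 165 147 130  93  97 103 122 116 114 114 113 114 113 105 114 113 114 114 103 104 115 116 144 168 162 166 150  63 130 138 135 128 130
22.1 [ 0.5  0.8 -0.6] [ 0.02  0.01 -0.02] 0.03006627778611094
```

```bash
python3 -m creep '[[0,0,0,0,0.3],[0,0,0,0,0.3],[0,0,0,0,0.3],[0,0,0,0,0.3]]'; python3 -c "
from bench import job
print(job.sign_off())"
```

```text
t: 22.6
tool_pos: [0.6119, -0.0539, 0.1997]
orientation: [-2.487, -1.92, 0.0]
contact_force: [0.0, 0.3, -0.7]
grip_width: 0.0299
the job is handed in; nothing more can be done
None
```

The job is handed in at t = 22.6 s, with the glue stick in its cell and the clip held gaping over the back card.

- **Stick:** It stands cap up in the empty cell of the smaller box. In the pictures it is level and in line with the other two sticks, and nothing was felt while it went in.
- **First squeeze:** The 92 mm clip rolled about 9° in the fingers, and pushing against the table reached about 17 N. I set it down where it stood and squeezed again while rising.
- **Second squeeze:** Contact stayed at 3 N or less. The handle bars ended 22–23 mm apart, which means the clip is fully open, and it leans about 4°.
- **Last checks:** The jaw ends are about 21 mm below the card's top edge, worked out from the tool height. In the wrist camera the card runs between the jaws with about 4–5 mm clear on one side and 8–9 mm on the other. Contact force is under 1 N and the grip is steady at 30 mm.
- **Not confirmed:** The picture limit was reached before the final look, so the end position was checked from pixel values only. I did not look at the other things on the shelf again at the end; none was touched as far as the forces and earlier pictures show.

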